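# Slide the hold-down bolt along the T-slot into the cylinder's foot

## Task

The cylinder on the T-slot bed needs its hold-down bolt. Take the T-bolt with the brass-coloured nut, enter its head into the open end of the slot, under the lips, and slide it along until its shank is fully home in the notch of the cylinder's foot; let go of it standing upright with its head down on the slot floor. Leave everything else on the bench where it is, including the larger bolt with the red nut.

Things in the scene. Friction and masses are not known exactly. Their poses are not given: they have to be found in the camera images.
- tbolt: The T-bolt to use, standing on its head, 125 tall, 0.4 kg. Origin: centre of the head's underside; z up along the shank. Square head 44 x 44 x 14 thick, sides along x and y; round steel shank 16 diameter, z = 14 to 125; long square brass-coloured nut 24 x 24, sides along x and y, fixed on the shank from z = 75 to 115: the place to grip.
- bed: Fixed T-slot bed, steel and green, a cylinder on its far end. 140 wide. Origin on the bench under the slot's centre line; x = sliding direction towards the cylinder; z up. Floor plate 8 thick, x -110 to 220, bare apron up to x = -45; from there the T-slot along x: cavity 56 wide, z 8 to 28, under two steel lips, z 28 to 38, with a 30 gap between them.
- mouth (a point): The open end of the T-slot: on the slot floor (8 above the bench), centre line, at x = -45 of the bed. Same axes as the bed.
- seat (a point): Where the T-bolt's origin stands when fully home: slot floor, centre line, x = 50 of the bed, 95 beyond the mouth, same axes. The cylinder's blue foot lies on the lips, z 38 to 50 above the bench, 100 wide, bed x 10 to 220; its notch, 30 wide, opens towards -x at bed x = 10 and ends at 58. Cylinder: axis at bed x = 160, radius 47, top 135 above the bench.
- big_bolt: Larger T-bolt with a red nut, standing, 125 tall, head 64 x 64 x 14, otherwise as the other one; too wide for the slot. Not to be moved. Origin: centre of the underside.
- piston: Aluminium piston standing on the bench, 84 diameter, 72 tall. Not to be moved. Origin: centre of the underside.
- bottle: Clear water bottle with a blue cap, 64 diameter, 190 tall, standing. Not to be moved. Origin: centre of the underside.
- wrist_pin: Steel tube (piston pin) standing upright, 36 diameter, 85 tall. Not to be moved. Origin: centre of the underside.
- wrench: Steel wrench lying flat. Not to be moved. Origin: underside, near its middle.
- piston_ring: Dark steel ring lying flat, 90 outer diameter, 6 tall. Not to be moved. Origin: centre of the underside.
Not all that is in view belongs to the job. Leave any green look-alike of the tbolt alone.

How it is judged (in metres and radians):
At the end, for the whole second after the job is handed in: The brass-nut T-bolt stands released and at rest in the slot: its shank within 8 mm of the end of the notch and within the notch's width, its head on the slot floor (within 4 mm), upright within 0.08 rad (x of tbolt in the frame of seat between -0.008 and 0.006 m and y of tbolt in the frame of seat between -0.012 and 0.012 m and z of tbolt in the frame of seat between -0.004 and 0.004 m and angle between tbolt's own z axis and vertical below 0.08 rad and linear speed of tbolt below 0.02 m/s); the robot touches nothing.
It fails at once if anything else on the bench (larger bolt, piston, bottle, steel tube, wrench, ring) is moved by more than 30 mm (distance of any of big_bolt, piston, bottle, wrist_pin, wrench, piston_ring from where it was at the start of the episode above 0.03 m).
It also fails if it takes over 48 s, if anything falls off the work surface, if the arm or the gripper's body presses on something with over 40 N, if the wrist force passes 120 N, or if a joint passes its speed limit or range.

## Robot

A 6-joint arm with a two-finger parallel gripper is mounted at the origin on the work surface. World frame = base frame: x ahead of the robot, y to its left, z up, the work surface at z = 0. Lengths are in mm, angles in degrees, forces in N, time in s.
With the tool pointing down it reaches from about 350 to 850 mm from the base axis. Payload 8.1 kg.
Tool frame: the origin (TCP) lies midway between the tips of the shut fingers; the grasp point (between the pads) lies 19 mm behind it; z points along the fingers, y is the line along which they close (so a half turn about z gives the same grasp; the last joint's range is limited). The gripper opens to 85 mm and grips with 20 to 120 N. Pads are 22 mm wide; open, the fingers measure 114 mm over their backs; the gripper's body (76 mm by 85 mm) begins 54 mm behind the grasp point. The pads swing forward as they close: fully open they stand 13 mm farther back than shut.
Start: joints at [-70.841, 7.471, 85.268, -0, 87.261, -4.893], TCP at [244.567, -547.898, 231.292] pointing down, gripper open.
Joint ranges: [-169.43, 169.43], [-51.17, 129.36], [1.28, 143.12], [-76.62, 256.62], [0, 156.53], [-152.29, 152.29]. Speed limits (degrees/s): [136.94, 136.94, 159.86, 180, 180, 180].

## Interface

Orientations are given as [roll, pitch, yaw] about the fixed x, y, z axes, in that order (R = Rz(yaw) Ry(pitch) Rx(roll)).
In Python, from bench import sensors, optics, r gives the robot as it stands.
- The arm moves only by the tool apply_moves, never from a script. Its argument "targets" is a list of rows, each a list of 7 numbers: the shift along the tool's x, y, z in mm, then the turn, a rotation vector about the tool's x, y, z in rad, then the closure, from 0 (fully open) to 1 (shut). In form: [[x, y, z, wx, wy, wz, claw], ...]. A call has 1 to 20 rows; each row shifts and turns the commanded pose from where the row before left it, along the tool's axes as they then stand; what a row does not reach is not made up. A row lasts 1/8 s, in which the tool goes at most 62.5 mm and 10.7 degrees, less where a joint would pass 70% of its speed; a pose out of reach is approached as far as the arm can. A call is refused whole if a number of a shift passes 62.5 or a number of a turn 0.188, either way. A call with a gripper value outside its range is refused whole. The fingers move at their own pace and stop on an object; "force" is the grip in N (left out, the last holds). Time passes only in rows, so rows that do not move let the fingers close. It gives the time, the measured TCP pose, the force, the opening and the grip force at its end, in the units of the state.
- sensors.sense(): the state, without advancing time (a new reading comes with each control period).
- optics.snapshot(name): name is "side" or "top"; returns the picture (480x640x3 uint8, red, green, blue); there is no depth.
- optics.get_calibration(name): a dict with "camera_matrix" (3x3 intrinsics, pixels), "dist_coeffs" ([k1, k2, p1, p2, k3] as OpenCV has them; the pictures are not rectified), "pose" (4x4, takes a point from camera to world coordinates). Camera axes: x right, y down, z forward; pixel columns grow to the right and rows downward; lengths in mm; the calibration is good to about 2 mm. A picture is of the moment at which its call begins. get_calibration takes no time and is no camera call.
- r.hand_in(): hands the job in; it is judged then, once.
The state is a dict: "time": time; "joint_pos": joint angles; "qd": joint speeds; "joint_efforts": joint torques, N m; "tool_pos": TCP position; "tcp_rot": TCP orientation; "ft_force": force on the tool from outside, world axes, zero at the start; "wrist_torque": the same for the moment, N m; "finger_gap": finger opening in mm; "grip_force": force on a finger pad.
Only numpy, scipy, OpenCV 4.12 (cv2) and the standard library are available. Lean on these libraries where they do the work, as an engineer would, in place of code of your own. Each camera call takes 0.05 s, during which the arm holds its last target. There are 200 camera calls.

## Working session

There is one attempt and no reset: what is moved stays moved. The work goes in short steps, Python scripts to look and compute and a tool call to move; the robot and the scene stay as the last step left them, time stands still between calls to the robot, and variables do not carry over. Pictures are saved under pics/ and viewed, at most 10 in all, crops included, and the job is handed in when it is done.

Besides the shell and the picture viewer there is one more tool, called after "Emit:" in YAML: its name, and indented under it one key for each argument. apply_moves: Moves the arm, as the interface text tells. Its arguments: {"type":"object","properties":{"targets":{"type":"array"},"force":{"type":"number"}},"required":["targets"]}

```bash
mkdir -p pics; python3 - <<'E'
from bench import sensors, optics, r
import cv2
for n in("side","top"):
    im=optics.snapshot(n); cv2.imwrite(f"pics/{n}0.png",im[:,:,::-1]); 
    c=optics.get_calibration(n); print(n,c)
print(sensors.sense())
E
```

```text
side {'camera_matrix': array([[443.76990165,   0.        , 315.50052554],
       [  0.        , 443.76990165, 241.25703234],
       [  0.        ,   0.        ,   1.        ]]), 'dist_coeffs': array([-0.02051642,  0.        ,  0.        ,  0.        ,  0.        ]), 'pose': array([[-9.16225613e-01, -2.64772071e-01,  3.00709786e-01,
         3.39418691e+02],
       [-4.00232638e-01,  6.39590638e-01, -6.56306066e-01,
         3.60691207e+02],
       [-1.85596474e-02, -7.21678299e-01, -6.91979749e-01,
         5.39378997e+02],
       [ 0.00000000e+00,  0.00000000e+00,  0.00000000e+00,
         1.00000000e+00]])}
top {'camera_matrix': array([[449.99722013,   0.        , 323.14954932],
       [  0.        , 449.99722013, 243.2088773 ],
       [  0.        ,   0.        ,   1.        ]]), 'dist_coeffs': array([-0.06216278,  0.        ,  0.        ,  0.        ,  0.        ]), 'pose': array([[-2.38926188e-02, -9.89391209e-01,  1.43297514e-01,
         4.35929519e+02],
       [-9.99346885e-01,  2.75241987e-02,  2.34141260e-02,
        -1.23076518e+02],
       [-2.71098797e-02, -1.42644499e-01, -9.89402649e-01,
         9.77821754e+02],
       [ 0.00000000e+00,  0.00000000e+00,  0.00000000e+00,
         1.00000000e+00]])}
{'time': 0.1, 'joint_pos': array([-7.08398501e+01,  7.51063602e+00,  8.53231247e+01, -6.65031881e-04,
        8.72623795e+01, -4.89411428e+00]), 'qd': array([ 0.01084395, -0.20229556, -0.16493643, -0.0287102 ,  0.11278904,
       -0.05566289]), 'joint_efforts': array([ 1.03848495e-03, -5.70949173e+01, -5.01941264e+01, -7.90190074e-05,
        8.05408345e-03, -8.05112154e-05]), 'tool_pos': array([ 244.40303578, -547.41985554,  230.35003672]), 'tcp_rot': array([-1.79904154e+02, -7.54035601e-03,  2.40542902e+01]), 'ft_force': array([0.78062543, 0.7274235 , 0.40151648]), 'wrist_torque': array([ 0.03283758, -0.04030338,  0.02901116]), 'grip_force': 0.0, 'finger_gap': 85.29342013638862}
```

View pics/top0.png

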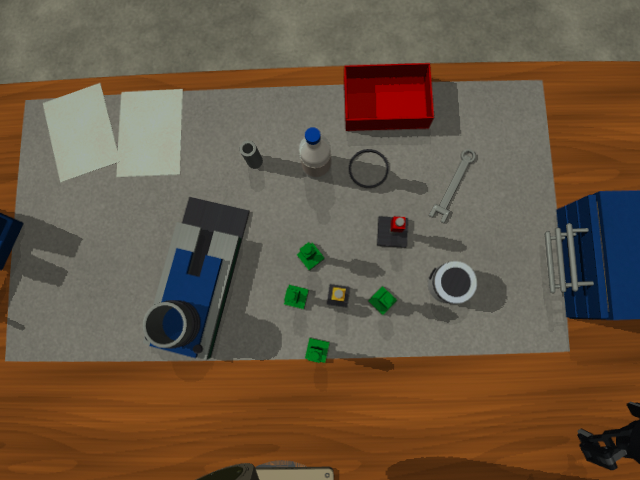

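View pics/side0.png

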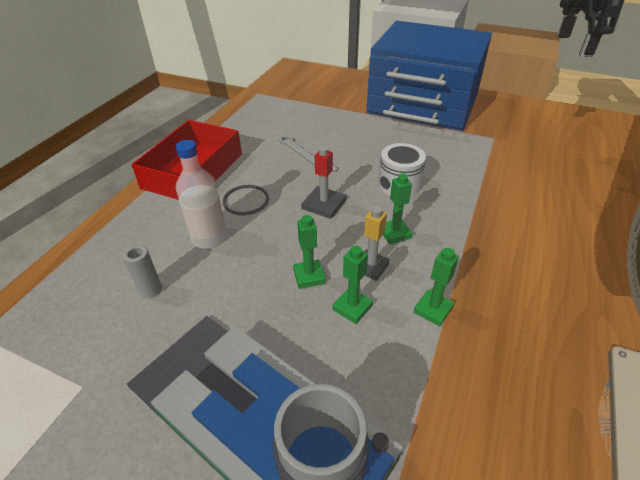

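The top view shows the brass bolt at about (338,294), with green look-alikes around it. The bed's apron is at about (215,217), and its slot runs down-left to the cylinder at (172,325). I'll enlarge both.

```bash
python3 - <<'E'
import cv2
im=cv2.imread("pics/top0.png")
a=cv2.resize(im[190:365,135:260],None,fx=4.5,fy=4.5,interpolation=cv2.INTER_CUBIC)[:600]
cv2.imwrite("pics/a.png",cv2.resize(im[190:310,140:260],(600,600),interpolation=cv2.INTER_CUBIC))
t=cv2.resize(im[260:330,270:370],(800,560),interpolation=cv2.INTER_CUBIC)
cv2.imwrite("pics/b.png",t)
s=cv2.imread("pics/side0.png")
cv2.imwrite("pics/c.png",cv2.resize(s[310:460,120:320],(800,600),interpolation=cv2.INTER_CUBIC))
E
```

```text
(no output)
```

View pics/a.png

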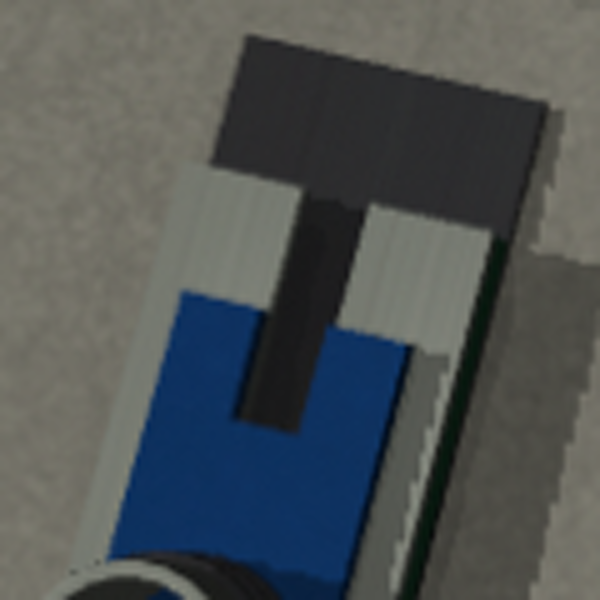

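View pics/b.png

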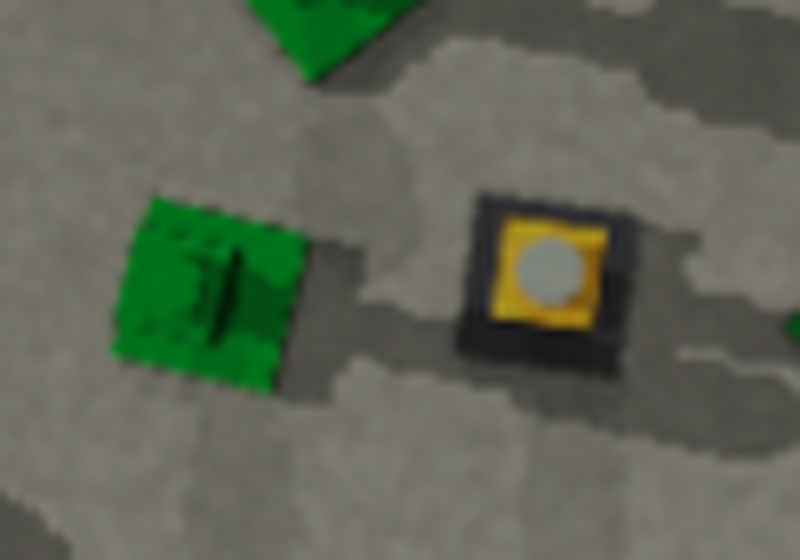

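View pics/c.png

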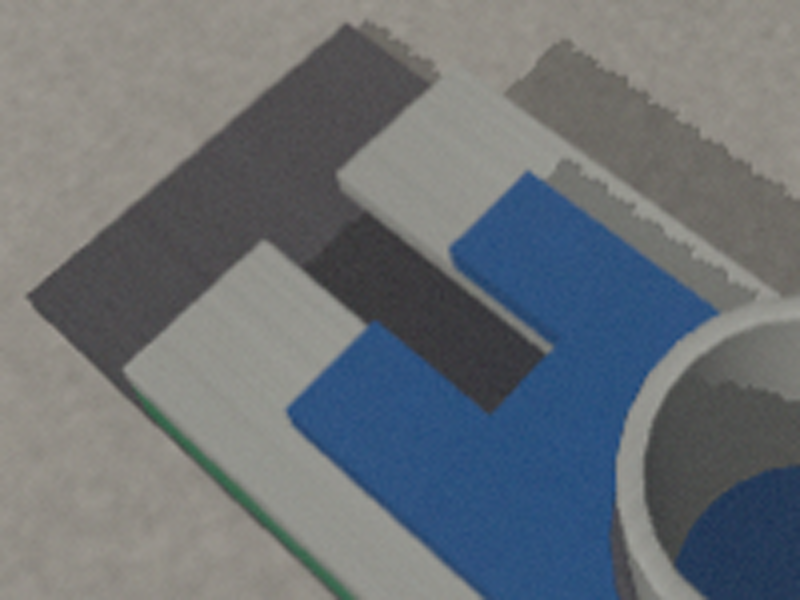

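Bed corners are readable in both crops: apron, lip front edges, foot and notch. In the top crop, the bolt's head corners and nut top are also clear. Next I fit both poses.

```bash
cat > h.py <<'E'
import numpy as np, cv2
from scipy.optimize import least_squares
from bench import sensors, optics, r
C={n:optics.get_calibration(n) for n in("side","top")}
def proj(n,P):
    c=C[n]; T=np.linalg.inv(c["pose"])
    return cv2.projectPoints(np.float64(P).reshape(-1,3),cv2.Rodrigues(T[:3,:3])[0],T[:3,3],c["camera_matrix"],c["dist_coeffs"])[0][:,0]
def uv(U,off,s): return (np.array(U)+.5)/s-.5+np.array(off)
def place(p,P):
    c,s=np.cos(p[2]),np.sin(p[2]); P=np.float64(P)
    return np.c_[P[:,0]*c-P[:,1]*s+p[0],P[:,0]*s+P[:,1]*c+p[1],P[:,2]]
def fit(obs,p0):
    f=lambda p:np.concatenate([(proj(n,place(p,P))-U).ravel() for n,P,U in obs])
    s=least_squares(f,p0,loss="soft_l1"); return s.x,[np.abs(f(s.x)).reshape(-1,2).max(1).round(1)]
E
python3 - <<'E'
from h import *
B=[(-110,-70,8),(-110,70,8),(-45,-15,38),(-45,15,38),(-45,70,38),(10,-50,50),(10,50,50),(10,-15,50),(10,15,50),(58,-15,50),(58,15,50)]
T=uv([(246,36),(548,102),(303,188),(370,203),(493,232),(183,291),(412,346),(266,312),(335,326),(234,418),(300,433)],(140,190),5)
S=uv([(28,296),(347,24),(264,240),(338,175),(443,75),(288,411),(528,171),(376,322),(450,250),(490,412),(553,345)],(120,310),4)
for o in([("top",B,T)],[("side",B,S)],[("top",B,T),("side",B,S)]):
    p,e=fit(o,[450,130,2.9]); print("bed",p[:2],np.degrees(p[2]),e)
np.save("bed.npy",p); print("mouth,seat",place(p,[(-45,0,8),(50,0,8),(-90,0,8)]))
b=[(22,22,14),(22,-22,14),(-22,-22,14),(-22,22,14),(12,12,115),(12,-12,115),(-12,-12,115),(-12,12,115),(0,0,125)]
U=uv([(480,195),(637,213),(617,373),(457,352),(505,218),(608,229),(597,328),(490,318),(551,272)],(270,260),8)
q,e=fit([("top",b,U)],[430,-120,0]); print("bolt",q[:2],np.degrees(q[2]),e)
print("side proj",proj("side",place(q,b)).round(0).tolist())
s=cv2.imread("pics/side0.png"); cv2.imwrite("pics/d.png",cv2.resize(s[160:310,310:510],(800,600),interpolation=cv2.INTER_CUBIC))
# green ones: bases roughly on bench z=14
def ray(n,u,z):
    c=C[n];x=cv2.undistortPoints(np.float64([[u]]),c["camera_matrix"],c["dist_coeffs"])[0,0]
    d=c["pose"][:3,:3]@[*x,1];o=c["pose"][:3,3];return (o+d*(z-o[2])/d[2])[:2].round()
for u in [(311,255),(296,297),(383,300),(317,350)]: print("green",ray("top",u,14))
print("big",ray("top",(392,232),14),"bottle",ray("top",(313,135),190))
E
```

```text
bed [566.37822406 158.01858868] 165.65323194737186 [array([0.1, 0.4, 0.5, 0.4, 0.4, 0.4, 0.5, 0.6, 0.8, 0.4, 0.7])]
bed [567.69422651 160.20162882] 1245.2375091108281 [array([0.5, 0.1, 0.1, 0.5, 3.7, 0.9, 0.1, 0.1, 0.4, 1.5, 2.3])]
bed [567.38075902 159.69963998] 885.3447240760673 [array([0.7, 1. , 0.3, 0.3, 0.3, 0.6, 1.2, 1.3, 1.6, 1. , 0.6, 0.2, 0.3,
       0.5, 0.1, 4. , 0.3, 0.4, 0.4, 0.3, 1.2, 2.8])]
mouth,seat [[610.91670819 148.31451239   8.        ]
 [519.00748217 172.34978174   8.        ]
 [654.45265735 136.92938481   8.        ]]
bolt [ 463.01110366 -129.28429983] -8.635581715716455 [array([0.5, 0.3, 0.6, 0.6, 0.2, 0.2, 0.4, 0.5, 0.1])]
side proj [[354.0, 265.0], [367.0, 248.0], [391.0, 258.0], [379.0, 275.0], [366.0, 216.0], [374.0, 207.0], [388.0, 212.0], [381.0, 222.0], [378.0, 209.0]]
green [551. -73.]
green [461. -40.]
green [ 450. -224.]
green [349. -82.]
big [ 596. -250.] bottle [752. -91.]
```

View pics/d.png

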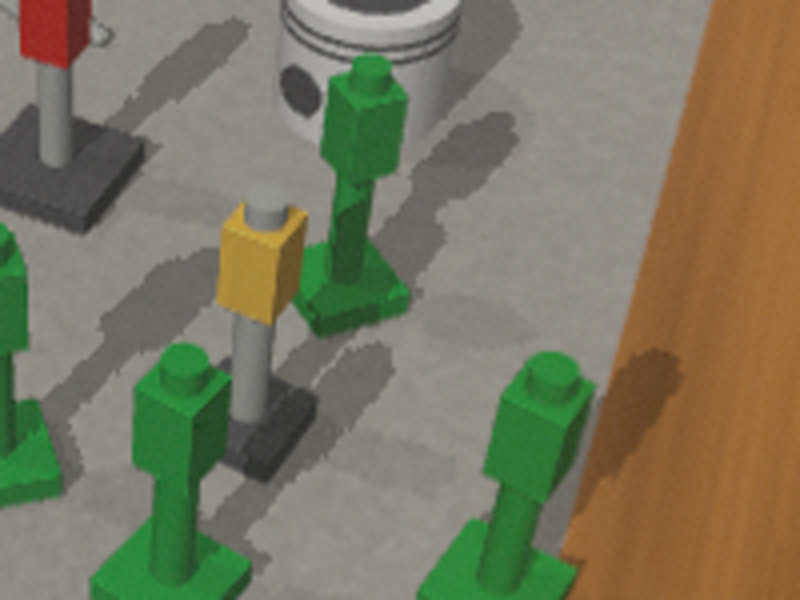

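Bolt is at about (463,-129), yaw -8.6°. The side crop agrees to about 2 mm: its shank tip is at (376,207), predicted (378,209). The bed is at (567,159), yaw 165.3°. First I turn the tool so the closing line lies along the bolt's x, and partly close the fingers.

Emit:
apply_moves:
  targets:
    - [0,0,0,0,0,-0.1667,0.3]
    - [0,0,0,0,0,-0.1667,0.3]
    - [0,0,0,0,0,-0.1667,0.3]
    - [0,0,0,0,0,-0.1667,0.3]
    - [0,0,0,0,0,-0.1667,0.3]
    - [0,0,0,0,0,-0.1667,0.3]
    - [0,0,0,0,0,0,0.3]
    - [0,0,0,0,0,0,0.3]
  force: 60

```text
time: 1.1
tool_pos: [244.5, -547.7, 231.0]
tcp_rot: [-180.0, -0.0, 81.1]
ft_force: [0.4, -0.3, -0.5]
finger_gap: 59.7
grip_force: 0.0
```

```bash
cat >> h.py <<'E'
def delta(tgt):
    s=sensors.sense(); y=np.radians(s["tcp_rot"][2]); d=np.array(tgt)-s["tool_pos"]
    print("tcp",s["tool_pos"].round(1),s["tcp_rot"].round(2),"gap",round(s["finger_gap"],1),"F",s["ft_force"].round(1),"t",s["time"])
    print("tool shift",(np.array([d[0]*np.cos(y)+d[1]*np.sin(y),d[0]*np.sin(y)-d[1]*np.cos(y),-d[2]])).round(1))
E
python3 -c "
from h import *
delta([462.5,-129.3,73])"
```

```text
tcp [ 244.5 -547.7  231. ] [-1.7998e+02 -3.0000e-02  8.1150e+01] gap 59.7 F [ 0.4 -0.3 -0.5] t 1.1
tool shift [447. 151. 158.]
```

Emit:
apply_moves:
  targets:
    - [37.25,12.6,0,0,0,0,0.3]
    - [37.25,12.6,0,0,0,0,0.3]
    - [37.25,12.6,0,0,0,0,0.3]
    - [37.25,12.6,0,0,0,0,0.3]
    - [37.25,12.6,0,0,0,0,0.3]
    - [37.25,12.6,0,0,0,0,0.3]
    - [37.25,12.6,0,0,0,0,0.3]
    - [37.25,12.6,0,0,0,0,0.3]
    - [37.25,12.6,0,0,0,0,0.3]
    - [37.25,12.6,0,0,0,0,0.3]
    - [37.25,12.6,0,0,0,0,0.3]
    - [37.25,12.6,0,0,0,0,0.3]
    - [0,0,25,0,0,0,0.3]
    - [0,0,25,0,0,0,0.3]
    - [0,0,0,0,0,0,0.3]
    - [0,0,0,0,0,0,0.3]

```text
time: 3.1
tool_pos: [461.5, -128.9, 182.3]
tcp_rot: [180.0, 0.0, 81.3]
ft_force: [-0.3, 0.1, 0.0]
finger_gap: 59.9
grip_force: 0.0
```

```bash
python3 -c "
from h import *
delta([462.5,-129.3,73])"
```

```text
tcp [ 461.5 -128.9  182.3] [1.7995e+02 1.0000e-02 8.1280e+01] gap 59.9 F [-0.3  0.1  0. ] t 3.1
tool shift [ -0.2   1.  109.3]
```

Emit:
apply_moves:
  targets:
    - [0,1,27,0,0,0,0.3]
    - [0,0,27,0,0,0,0.3]
    - [0,0,27,0,0,0,0.3]
    - [0,0,28,0,0,0,0.3]
    - [0,0,0,0,0,0,0.3]
    - [0,0,0,0,0,0,0.3]
    - [0,0,0,0,0,0,0.5]
    - [0,0,0,0,0,0,0.7]
    - [0,0,0,0,0,0,1]
    - [0,0,0,0,0,0,1]
    - [0,0,0,0,0,0,1]
    - [0,0,0,0,0,0,1]

```text
time: 4.6
tool_pos: [463.0, -129.3, 73.5]
tcp_rot: [179.9, 0.0, 81.4]
ft_force: [-1.8, -0.1, 5.9]
finger_gap: 23.4
grip_force: 59.8
```

Emit:
apply_moves:
  targets:
    - [0,0,-8,0,0,0,1]
    - [0,0,-25,0,0,0,1]
    - [0,0,-30,0,0,0,1]
    - [0,0,-32,0,0,0,1]
    - [0,0,-32,0,0,0,1]
    - [0,0,-28,0,0,0,1]
    - [0,0,0,0,0,0.105,1]
    - [0,0,0,0,0,0,1]
    - [0,0,0,0,0,0,1]

```text
time: 5.72
tool_pos: [461.6, -128.6, 226.5]
tcp_rot: [-179.9, -0.0, 75.5]
ft_force: [-0.4, 0.5, -3.7]
finger_gap: 23.3
grip_force: 59.3
```

```bash
python3 -c "
from h import *
p=np.load('bed.npy')
g=place(p,[(-82,0,0)])[0]
delta([g[0],g[1],228])"
```

```text
tcp [ 461.6 -128.6  226.5] [-1.7991e+02 -2.0000e-02  7.5470e+01] gap 23.3 F [-0.4  0.5 -3.7] t 5.725
tool shift [305.4 112.   -1.5]
```

Emit:
apply_moves:
  targets:
    - [20,7,0,0,0,0,1]
    - [38,14,0,0,0,0,1]
    - [38,14,0,0,0,0,1]
    - [38,14,0,0,0,0,1]
    - [38,14,0,0,0,0,1]
    - [38,14,0,0,0,0,1]
    - [38,14,0,0,0,0,1]
    - [38,14,0,0,0,0,1]
    - [19,7,0,0,0,0,1]
    - [0,0,25,0,0,0,1]
    - [0,0,35,0,0,0,1]
    - [0,0,35,0,0,0,1]
    - [0,0,25,0,0,0,1]
    - [0,0,0,0,0,0,1]
    - [0,0,0,0,0,0,1]
    - [0,0,0,0,0,0,1]

```text
time: 7.72
tool_pos: [649.0, 138.1, 109.4]
tcp_rot: [179.8, -0.1, 75.4]
ft_force: [0.0, 0.1, -3.8]
finger_gap: 23.3
grip_force: 59.5
```

```bash
python3 - <<'E'
from h import *
t=optics.snapshot("top")[:,:,::-1]; s=optics.snapshot("side")[:,:,::-1]
cv2.imwrite("pics/t2.png",t); cv2.imwrite("pics/s2.png",s)
p=np.load('bed.npy'); g=place(p,[(-82,0,0)])[0]
delta([g[0],g[1],84])
y=np.radians(sensors.sense()["tcp_rot"][2]-90); x=sensors.sense()["tool_pos"]
b=place([x[0],x[1],y],[(22,22,0),(22,-22,0),(-22,-22,0),(-22,22,0),(22,22,14),(22,-22,14),(-22,-22,14),(-22,22,14)])+[0,0,x[2]-73.5]
print(proj("top",b).round(1).tolist(),proj("side",b).round(1).tolist())
a=cv2.resize(t[180:290,150:270],(400,367),interpolation=cv2.INTER_CUBIC); c=cv2.resize(s[230:430,90:290],(400,400),interpolation=cv2.INTER_CUBIC)
m=np.zeros((400,800,3),np.uint8); m[:367,:400]=a; m[:,400:]=c; cv2.imwrite("pics/m2.png",m)
E
```

```text
tcp [648.7 138.1 109. ] [ 1.7987e+02 -5.0000e-02  7.5360e+01] gap 23.4 F [ 0.  -1.1 -3. ] t 7.825
tool shift [ 0.4 -2.1 25. ]
[[205.0, 199.5], [224.3, 203.9], [219.0, 223.3], [199.6, 218.9], [203.1, 197.9], [222.7, 202.4], [217.3, 222.1], [197.6, 217.6]] [[152.6, 348.7], [178.7, 326.9], [200.0, 343.6], [173.8, 366.9], [149.7, 342.8], [176.3, 320.8], [197.8, 337.6], [171.1, 361.1]]
```

View pics/m2.png

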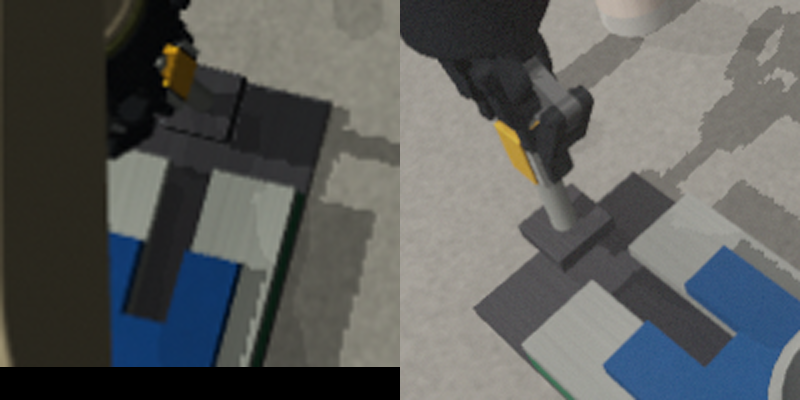

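The crops show the bolt upright in the grip over the apron. Its head corners, e.g. side (150,344) and (196,341), match the predicted ones to within about 3 px. Now I lower it and start entering the slot.

Emit:
apply_moves:
  targets:
    - [0.4,0,8,0,0,0,1]
    - [0,0,8,0,0,0,1]
    - [0,0,8,0,0,0,1]
    - [0,0,0,0,0,0,1]
    - [0,0,0,0,0,0,1]

```text
time: 8.45
tool_pos: [647.7, 138.3, 83.1]
tcp_rot: [-180.0, 0.0, 75.3]
ft_force: [-0.0, 0.2, -3.4]
finger_gap: 23.4
grip_force: 59.5
```

Emit:
apply_moves:
  targets:
    - [0,-3,-1,0,0,0,1]
    - [0,-6,0,0,0,0,1]
    - [0,-6,0,0,0,0,1]
    - [0,-6,0,0,0,0,1]
    - [0,-6,0,0,0,0,1]
    - [0,-6,0,0,0,0,1]
    - [0,-6,0,0,0,0,1]
    - [0,-6,0,0,0,0,1]
    - [0,0,0,0,0,0,1]

```text
time: 9.57
tool_pos: [603.8, 149.8, 84.3]
tcp_rot: [-180.0, 0.0, 75.4]
ft_force: [-0.1, 0.1, -2.9]
finger_gap: 23.8
grip_force: 59.4
```

Emit:
apply_moves:
  targets:
    - [0,-5,0,0,0,0,1]
    - [0,-8,0,0,0,0,1]
    - [0,-8,0,0,0,0,1]
    - [0,-8,0,0,0,0,1]
    - [0,-8,0,0,0,0,1]
    - [0,-8,0,0,0,0,1]
    - [0,-8,0,0,0,0,1]
    - [0,-8,0,0,0,0,1]
    - [0,-8,0,0,0,0,1]
    - [0,-6,0,0,0,0,1]
    - [0,-4,0,0,0,0,1]
    - [0,0,0,0,0,0,1]
    - [0,0,0,0,0,0,1]

```text
time: 11.2
tool_pos: [528.1, 169.6, 84.4]
tcp_rot: [180.0, -0.0, 75.3]
ft_force: [0.0, 0.3, -3.5]
finger_gap: 23.2
grip_force: 59.5
```

Emit:
apply_moves:
  targets:
    - [0,-2,0,0,0,0,1]
    - [0,-2,0,0,0,0,1]
    - [0,-2,0,0,0,0,1]
    - [0,-1,0,0,0,0,1]
    - [0,0,0,0,0,0,1]
    - [0,0,0,0,0,0,1]

```text
time: 11.95
tool_pos: [521.1, 171.4, 84.3]
tcp_rot: [180.0, -0.0, 75.3]
ft_force: [-0.0, 1.0, -3.0]
finger_gap: 23.4
grip_force: 59.5
```

Emit:
apply_moves:
  targets:
    - [0,-1,0,0,0,0,1]
    - [0,0,0,0,0,0,1]
    - [0,-1,0,0,0,0,1]
    - [0,0,0,0,0,0,1]

```text
time: 12.45
tool_pos: [519.1, 172.0, 84.3]
tcp_rot: [-180.0, -0.0, 75.3]
ft_force: [0.1, -0.9, -4.0]
finger_gap: 23.1
grip_force: 59.5
```

Emit:
apply_moves:
  targets:
    - [0,-1,0,0,0,0,1]
    - [0,0,0,0,0,0,1]
    - [0,-0.5,0,0,0,0,1]
    - [0,0,0,0,0,0,1]

```text
time: 12.95
tool_pos: [517.8, 172.3, 84.4]
tcp_rot: [180.0, -0.0, 75.3]
ft_force: [-0.1, -1.4, -3.4]
finger_gap: 23.6
grip_force: 59.4
```

Emit:
apply_moves:
  targets:
    - [0,-1,0,0,0,0,1]
    - [0,0,0,0,0,0,1]
    - [0,0,0,0,0,0,1]

```text
time: 13.32
tool_pos: [517.4, 172.4, 84.5]
tcp_rot: [179.9, -0.0, 75.3]
ft_force: [4.9, -1.5, -6.2]
finger_gap: 23.5
grip_force: 59.4
```

Contact with the notch end: about 5 N opposing. I back off 1 mm and lower onto the slot floor.

Emit:
apply_moves:
  targets:
    - [0,1.2,0,0,0,0,1]
    - [0,0,1,0,0,0,1]
    - [0,0,1,0,0,0,1]
    - [0,0,0,0,0,0,1]
    - [0,0,0,0,0,0,1]

```text
time: 13.95
tool_pos: [517.7, 172.3, 82.2]
tcp_rot: [-180.0, 0.0, 75.3]
ft_force: [0.1, 0.6, -4.3]
finger_gap: 23.9
grip_force: 59.8
```

Emit:
apply_moves:
  targets:
    - [0,0,0.5,0,0,0,1]
    - [0,0,0.5,0,0,0,1]
    - [0,0,0,0,0,0,1]
    - [0,0,0,0,0,0,1]

```text
time: 14.45
tool_pos: [517.9, 172.3, 81.5]
tcp_rot: [-180.0, -0.0, 75.3]
ft_force: [-1.1, -0.4, -0.5]
finger_gap: 23.5
grip_force: 60.2
```

The floor now carries the weight. Release, opening only partly.

Emit:
apply_moves:
  targets:
    - [0,0,0,0,0,0,0.6]
    - [0,0,0,0,0,0,0.45]
    - [0,0,0,0,0,0,0.45]
    - [0,0,0,0,0,0,0.45]
    - [0,0,0,0,0,0,0.45]
    - [0,0,-5,0,0,0,0.45]
    - [0,0,-15,0,0,0,0.45]
    - [0,0,-25,0,0,0,0.45]
    - [0,0,-35,0,0,0,0.45]
    - [0,0,-40,0,0,0,0.45]
    - [0,0,-40,0,0,0,0.45]
    - [0,0,0,0,0,0,0.45]
    - [0,0,0,0,0,0,0.45]

```text
time: 16.08
tool_pos: [517.9, 172.3, 241.7]
tcp_rot: [180.0, -0.0, 75.3]
ft_force: [-0.1, -0.5, -0.9]
finger_gap: 46.9
grip_force: 0.0
```

```bash
python3 - <<'E'
from h import *
t=optics.snapshot("top")[:,:,::-1]; s=optics.snapshot("side")[:,:,::-1]
p=np.load('bed.npy'); g=place(p,[(50,0,0)])[0]
delta([g[0],g[1],228])
q=place([g[0],g[1],p[2]],[(0,0,133),(0,0,51)]); print(proj("top",q),proj("side",q))
m=np.zeros((480,800,3),np.uint8); m[:,:400]=cv2.resize(t[200:344,120:240],(400,480),interpolation=cv2.INTER_CUBIC)
m[:,400:]=cv2.resize(s[240:480,120:320],(400,480),interpolation=cv2.INTER_CUBIC); cv2.imwrite("pics/m3.png",m)
E
```

```text
tcp [517.1 172.1 240.1] [-1.7989e+02  6.0000e-02  7.5350e+01] gap 47.2 F [-0.2  0.4  0. ] t 16.175
tool shift [ 0.7  1.7 12.1]
[[179.67310321 267.50067583]
 [193.03082041 271.01270125]] [[236.72856669 362.14769931]
 [246.77023838 399.5190939 ]]
```

View pics/m3.png

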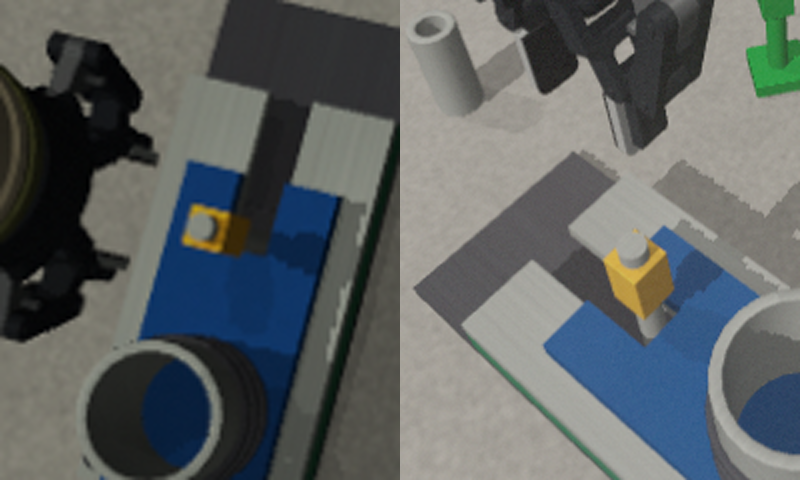

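The bolt stands upright and clear of the fingers in the notch. Its shank tip is at side (237,363), predicted (236.7,362.1), and at top (181.5,268), predicted (179.7,267.5).

```bash
python3 -c "
from bench import r
print(r.hand_in())"
```

```text
the job is handed in; nothing more can be done
None
```

The brass-nut T-bolt stands released and upright in the slot, about 1 mm short of the notch end with its head on the slot floor; I handed the job in at about 16 s, but no verdict came back.

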